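Snap the slide carrier onto the drying-stand pin

TASK

Hang the slide carrier on the drying stand: take it by its tab, bring the stand's pin under the hook's mouth and press the hook gently down onto the pin until it is fully home and the orange sprung latch has flipped shut behind the pin. Then tug the carrier lightly upward, with half a kilo or a little more (5 to 10 N) beyond its own weight, so that the pin bears on the shut latch, to make sure it holds, let it down again and leave it hanging on the pin. Never press or pull on the stand harder than about 2.5 kg (25 N), and leave the bottles and the petri dish where they stand.

Things in the scene. Friction and masses are not known exactly. Their poses are not given: they have to be found in the camera images.
- carrier: White slide rack with a blue hook above it, loose, about 0.2 kg, 44 x 84 x 162 mm, upright on the desk. Origin: centre of its underside; x across, y along the rack, z up. Rack with six glass slides: 44 (x) x 84 (y) mm, z 0 to 26. The hook is a flat plate, 12 mm thick, in the plane x = 0, nose at -y, spine at +y; alike from both faces.
- tab (a point): Where to grip the white tab on top of the carrier: 142 mm above its underside, on its z axis; axes as the carrier's. The tab is 26 (x) x 14 (y) mm, z 119 to 159, with a 3 mm cap 18 mm wide; grip it from above, fingers closing along the carrier's y.
- seat (a point): Centre of the roof of the hook's throat, which comes to rest on the pin: 109 mm above the carrier's underside, on its z axis; axes as the carrier's. The throat is open downward, 18 mm wide (carrier y -9 to +9), its walls straight from the roof down to z 85.
- mouth (a point): Centre of the hook's flared mouth, 71 mm above the carrier's underside on its z axis: about 40 mm wide (nose tip to spine). Between it and the rack's top (z 26) is a window open along the carrier's x: a pin centred 34 to 64 mm above the underside passes through it, clear of the shut latch; lowering the hook then brings the pin up into the throat.
- latch (a joint): Orange sprung wire latch across the throat (rad): 0 = shut (level, 80 mm above the underside, hinge at y +8, 17 mm long), about 1.5 = folded up along the spine; swings upward only. The pin lifts it with 2 to 8 N; it snaps shut under the pin only when the pin is within the last 3 to 5 mm below the roof. Behind the shut latch the pin has 17 mm of vertical play.
- stand: Drying stand, fixed. Origin: on the desk under the post's axis; z up. Grey foot 140 x 110 x 12 mm (x -100 to +40), post 16 mm in diameter and 167 mm high. A blue clamp block on it (28 x 28 x 24 mm) holds a level round steel pin, 10 mm in diameter, at y = 0, pointing along the stand's -x from x -14 to a rounded end at x -74.
- pin_low (a point): On the pin's middle line where the hook should hang: stand x -46, y 0 (the rack must clear the clamp), 130 mm above the desk, which is the LOWEST height of the pin's axis; axes as the stand's. The clamp is set differently each time: the true axis lies 0 to 20 mm higher than this point, not measured.
- stain_violet: Violet dropper bottle, 32 mm in diameter, 99 mm tall, loose, beside the stand. Origin: centre of its underside.
- iodine: Amber dropper bottle, 32 mm in diameter, 99 mm tall, loose, beside the stand. Origin: centre of its underside.
- petri_1: Flat petri dish, 61 mm in diameter, 16 mm high, loose. Origin: centre of its underside.
Not all that is in view belongs to the job. What is shaped like the carrier but purple or yellow is not meant.

How it is judged:
On the way, in this order (a step that is already met when the one before it is completed fails the run):
1. the pin has pushed the latch open into the hook (value of joint latch above 0.8 rad and contact force between latch and stand above 0.3 N), for 0.02 s.
2. the pin is home in the hook and the latch has flipped shut behind it (value of joint latch below 0.12 rad and y of seat in the frame of stand between -0.007 and 0.007 m and x of seat in the frame of stand between -0.07 and -0.022 m and z of seat in the frame of stand between 0.13 and 0.16 m), for 0.1 s.
3. the carrier is tugged upward so that the shut latch bears on the pin with more than 3.5 N (value of joint latch below 0.12 rad and y of seat in the frame of stand between -0.007 and 0.007 m and x of seat in the frame of stand between -0.07 and -0.022 m and z of seat in the frame of stand between 0.147 and 0.176 m and contact force between latch and stand above 3.5 N), for 0.1 s.
At the end, for the whole second after the job is handed in: The carrier hangs at rest and upright (within 0.25 rad) on the stand's pin: the latch is shut (under 0.12 rad) with the pin behind it, the throat's roof rests on the pin (130 to 160 mm above the desk), centred within 7 mm across the pin and 22 to 70 mm from the post's axis along it (all of step 2 and contact force between carrier and stand above 0.8 N and angle between carrier's own z axis and vertical below 0.25 rad and linear speed of carrier below 0.03 m/s); the robot touches nothing.
It fails at once if the carrier presses or pulls on the stand with more than 25 N (contact force between carrier and stand above 25 N).
It fails at once if the robot leans on the stand with more than 15 N (contact force between any of the fingers, the arm and stand above 15 N).
It fails at once if the violet dropper bottle is moved more than 25 mm or tipped (distance of stain_violet from where it was at the start of the episode above 0.025 m or angle between stain_violet's own z axis and vertical above 0.5 rad).
It fails at once if the amber dropper bottle is moved more than 25 mm or tipped (distance of iodine from where it was at the start of the episode above 0.025 m or angle between iodine's own z axis and vertical above 0.5 rad).
It fails at once if the petri dish is moved more than 25 mm or tipped (distance of petri_1 from where it was at the start of the episode above 0.025 m or angle between petri_1's own z axis and vertical above 0.5 rad).
It also fails if it takes over 72 s, if anything falls off the work surface, if the arm or the gripper's body presses on something with over 40 N, if the wrist force passes 120 N, or if a joint passes its speed limit or range.

ROBOT

A 6-joint arm with a two-finger parallel gripper is mounted at the origin on a cart in front of the work surface, level with it; the furniture and walls round the work are solid. World frame = base frame: x ahead of the robot, y to its left, z up, the work surface at z = 0. Lengths are in m, angles in rad, forces in N, time in s.
With the tool pointing down it reaches from about 0.35 to 0.975 m from the base axis. Payload 4.9 kg.
Tool frame: the origin (TCP) lies on the front face of the gripper's body, between the roots of the fingers; the fingertips stand ctrl.finger_overhang ahead of it and the grasp point (between the pads) lies 54 mm ahead of it (ctrl.finger_overhang is the distance from the TCP to the fingertips, in m); z points along the fingers, y is the line along which they close (so a half turn about z gives the same grasp; the last joint's range is limited). The gripper opens to 85 mm and grips with 20 to 120 N. Pads are 22 mm wide; open, the fingers measure 114 mm over their backs; the gripper's body (76 mm by 85 mm) begins 54 mm behind the grasp point. The pads swing forward as they close: fully open they stand 13 mm farther back than shut.
Start: joints at [0.992, 0.053, 1.613, -0, 1.476, -0.119], TCP at [0.277, 0.56, 0.304] pointing down, gripper open.
Joint ranges: [-3.01, 3.01], [-1.01, 2.22], [0.06, 2.58], [-1.02, 4.17], [0.09, 2.62], [-3.14, 3.14]. Speed limits (rad/s): [2.57, 2.57, 3.14, 3.14, 3.14, 3.14].

INTERFACE

Orientations are given as a rotation vector (axis times angle).
In Python, from station import ctrl, vision gives the robot as it stands. The module is installed in compiled form; this text tells all that it offers.
- The arm moves only by the tool drive_tool, never from a script. Its argument "rows" is a list of rows, each a list of 2 entries, a list of its own where there are three numbers: the shift along the tool's x, y, z in m, then the turn about the tool's z in rad. A call has 1 to 10 rows; each row shifts and turns the commanded pose from where the row before left it, along the tool's axes as they then stand; what a row does not reach is not made up. A row lasts 1/10 s, in which the tool goes at most 50 mm and 8.59 degrees, less where a joint would pass 70% of its speed; a pose out of reach is approached as far as the arm can. A call with a gripper value outside its range is refused whole. "jaw" is the closure, from 0 (fully open) to 1 (shut), set as the call begins (left out, the last holds). The fingers move at their own pace and stop on an object; "grip_force" is the grip in N (left out, the last holds). Time passes only in rows, so rows that do not move let the fingers close. It gives the time, the measured TCP pose, the force, the opening and the grip force at its end, in the units of the state.
- ctrl.get_obs(): the state, without advancing time (a new reading comes with each control period).
- vision.get_image(name): name is "scene" or "top" or "wrist"; returns a dict with "image" (480x640x3 uint8, blue, green, red), "vertical_fov" (degrees; the focal length in pixels is half the picture's height over the tangent of half this angle, whatever the lens; pixels are square), "cx", "cy" (the principal point, pixels), "R" (3x3) and "t" (3): a world point X has camera coordinates R X + t. Camera axes: x right, y down, z forward; pixel columns grow to the right and rows downward; lengths in m; the calibration is good to about 2 mm. A picture is of the moment at which its call begins. There is no depth.
- ctrl.finish_job(): hands the job in; it is judged then, once.
The state is a dict: "t": time; "q": joint angles; "dq": joint speeds; "effort": joint torques, N m; "tool_pos": TCP position; "tool_rot": TCP orientation; "contact_force": force on the tool from outside, world axes, zero at the start; "wrist_torque": the same for the moment, N m; "opening": finger opening in m; "grip_force": force on a finger pad.
Only numpy, scipy, OpenCV 4.12 (cv2) and the standard library are available. Lean on these libraries where they do the work, as an engineer would, in place of code of your own. Each camera call takes 0.05 s, during which the arm holds its last target. There are 200 camera calls.

## Working session

There is one attempt and no reset: what is moved stays moved. The work goes in short steps, Python scripts to look and compute and a tool call to move; the robot and the scene stay as the last step left them, time stands still between calls to the robot, and variables do not carry over. Pictures are saved under pics/ and viewed, at most 10 in all, crops included, and the job is handed in when it is done.

Besides the shell and the picture viewer there is one more tool, called after "Emit:" by a JSON object that holds its "fn" and its "kwargs", one argument or row to a line. drive_tool: Moves the arm, as the interface text tells. Its arguments: {"type":"object","properties":{"rows":{"type":"array","items":{"type":"array"}},"jaw":{"type":"number"},"grip_force":{"type":"number"}},"required":["rows"]}

```bash
mkdir -p pics; cat > h.py <<'E'
import numpy as np, cv2
from station import ctrl, vision
def cap(n,save=None):
    d=vision.get_image(n)
    if save: cv2.imwrite(f'pics/{save}.png',d['image'])
    return d
def ray(d,u,v):
    f=240/np.tan(np.radians(d['vertical_fov'])/2)
    R=np.array(d['R']);t=np.array(d['t'])
    return -R.T@t, R.T@np.array([(u-d['cx'])/f,(v-d['cy'])/f,1])
def onz(d,u,v,z):
    o,r=ray(d,u,v); return o+r*(z-o[2])/r[2]
def proj(d,X):
    f=240/np.tan(np.radians(d['vertical_fov'])/2)
    c=np.array(d['R'])@np.array(X)+np.array(d['t']); return [d['cx']+f*c[0]/c[2],d['cy']+f*c[1]/c[2]]
def tri(*obs):
    A=np.zeros((3,3));b=np.zeros(3)
    for d,u,v in obs:
        o,r=ray(d,u,v); r=r/np.linalg.norm(r);P=np.eye(3)-np.outer(r,r);A+=P;b+=P@o
    return np.linalg.solve(A,b)
E
python3 - <<'E'
from h import *
print(ctrl.get_obs(), ctrl.finger_overhang)
for n in ['scene','top','wrist']:
    d=cap(n,n+'0'); print(n,d['vertical_fov'],d['cx'],d['cy'],-np.array(d['R']).T@np.array(d['t']),np.round(d['R'],2).tolist())
E
```

```text
{'t': 0.0, 'q': array([ 9.91981916e-01,  5.33561623e-02,  1.61428348e+00,  1.07146966e-06,
        1.47601744e+00, -1.19009822e-01]), 'dq': array([-0.00149197,  0.0012099 , -0.00105095,  0.00120402, -0.0009551 ,
        0.00194261]), 'effort': array([-7.76492088e-04, -3.93690205e+01, -3.70172954e+01, -2.58996879e-04,
        6.95940820e-03, -2.02031850e-05]), 'tool_pos': array([0.27710163, 0.55968453, 0.30266959]), 'tool_rot': array([-7.15752399e-01, -3.05824350e+00,  3.04614049e-03]), 'contact_force': array([-0.67112666,  0.59672474, -0.3775155 ]), 'wrist_torque': array([ 0.00809139, -0.00966867,  0.02428634]), 'grip_force': 0.0, 'opening': 0.0855049865067614} 0.0726
scene 47.160806127695224 319.47741789645954 231.77647350262436 [ 0.13843277 -0.78721168  0.7136519 ] [[0.89, -0.45, 0.02], [-0.24, -0.5, -0.83], [0.38, 0.74, -0.55]]
top 49.70451986109549 318.47885334851395 230.76719860212802 [0.49990044 0.03671756 1.05611778] [[0.01, -1.0, 0.04], [-1.0, -0.02, -0.07], [0.07, -0.04, -1.0]]
wrist 67.10192194479056 317.0155403732119 234.16997777441242 [0.20773871 0.59509957 0.37304587] [[0.44, 0.9, -0.0], [0.86, -0.42, 0.3], [0.27, -0.13, -0.95]]
```

View pics/scene0.png

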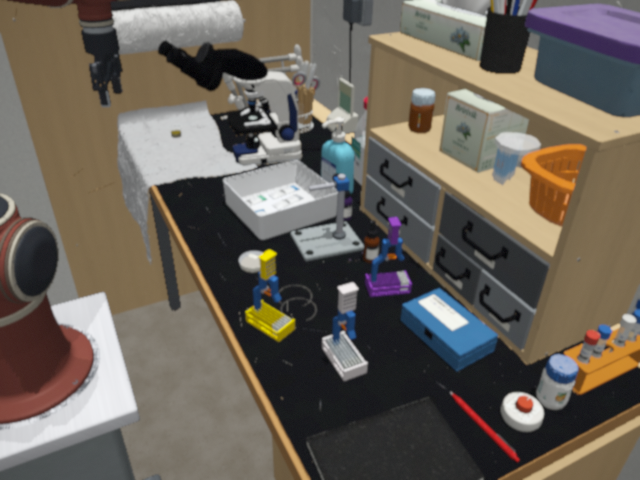

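View pics/top0.png

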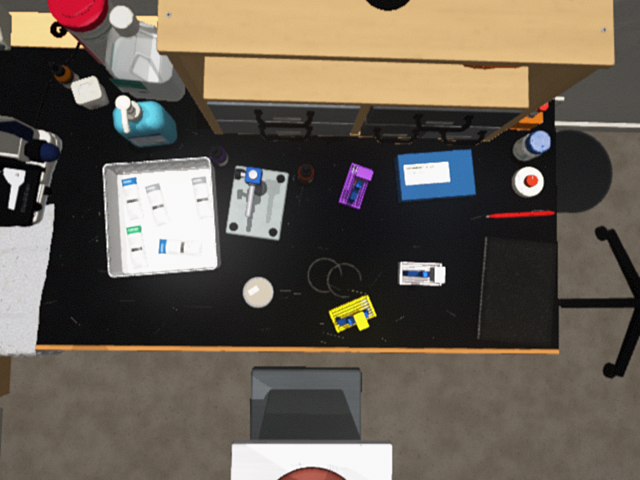

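```bash
python3 - <<'E'
from h import *
t=cv2.imread('pics/top0.png');s=cv2.imread('pics/scene0.png')
def c(im,x,y,w,h,k): return cv2.resize(im[y:y+h,x:x+w],(w*k,h*k),interpolation=cv2.INTER_CUBIC)
A=c(t,392,255,66,50,6);B=c(t,215,155,80,100,3);B=c(t,220,155,66,90,6)[:, :396]
C=c(s,310,275,66,110,5)[:, :330]; D=c(s,285,165,66,100,5)
H=600
def pad(x): 
    o=np.zeros((H,x.shape[1],3),np.uint8);o[:min(H,x.shape[0])]=x[:H];return o
cv2.imwrite('pics/z1.png',np.hstack([pad(A),pad(B)]))
cv2.imwrite('pics/z2.png',np.hstack([pad(C),pad(D)]))
E
```

```text
(no output)
```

View pics/z1.png

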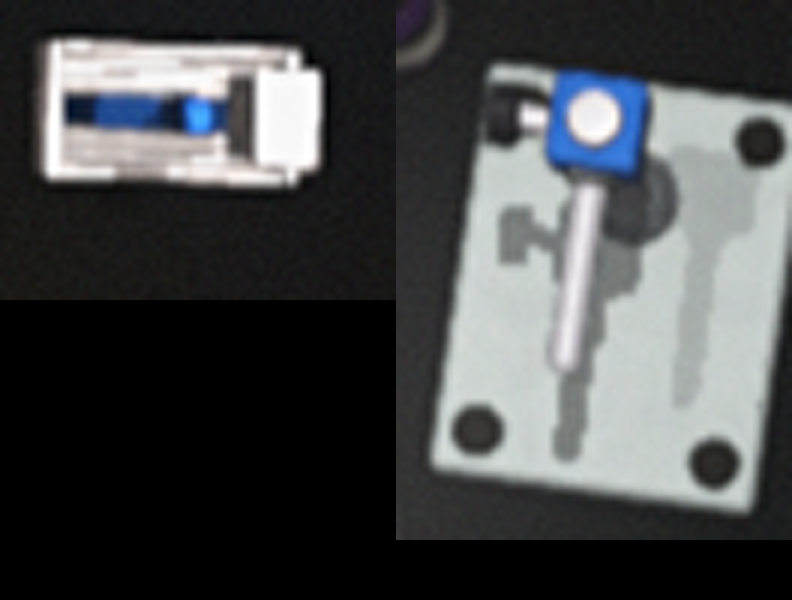

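View pics/z2.png

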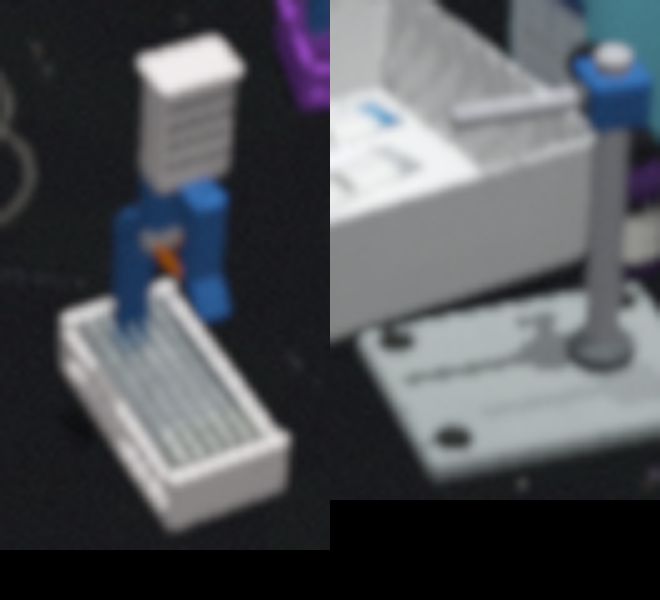

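```bash
python3 - <<'E'
from h import *
t=cap('top');s=cap('scene')
a=lambda x,y:(t,x/6+392-.4,y/6+255-.4)
b=lambda x,y:(t,(x-396)/6+220-.4,y/6+155-.4)
c=lambda x,y:(s,x/5+310-.4,y/5+275-.4)
e=lambda x,y:(s,(x-330)/5+285-.4,y/5+165-.4)
p=lambda n,v:print(n,np.round(v,4))
p('cap tri',tri(a(289,119),c(191,65)));p('cap z162',onz(*a(289,119),.162))
for q in [(45,38),(45,183),(298,48),(298,188)]: p('rack26',onz(*a(*q),.026))
p('tip tri',tri(b(566,366),e(456,113)));
p('post tri',tri(b(593,118),e(615,52)));p('post167',onz(*b(593,118),.167))
for z in(.13,.14,.15): p('pin tip/root z%g'%z,[onz(*b(565,368),z),onz(*b(593,185),z)])
for q in [(490,65),(435,465),(752,512),(792,105)]: p('foot',onz(*b(*q),.012))
for n,u,v in[('violet',219,155),('amber',305,172)]: p(n,onz(t,u,v,.099))
p('petri',onz(t,258,292,.016)); p('tray corner',[onz(t,217,270,.05),onz(t,210,157,.05)])
E
```

```text
cap tri [ 0.4908 -0.2111  0.1615]
cap z162 [ 0.4914 -0.2113  0.162 ]
rack26 [ 0.5159 -0.167   0.026 ]
rack26 [ 0.4678 -0.1671  0.026 ]
rack26 [ 0.5138 -0.2521  0.026 ]
rack26 [ 0.4673 -0.252   0.026 ]
tip tri [0.5881 0.1244 0.1506]
post tri [0.6587 0.1165 0.1675]
post167 [0.6592 0.1164 0.167 ]
pin tip/root z0.13 [[0.5904 0.1262 0.13  ]
 [0.6456 0.1192 0.13  ]]
pin tip/root z0.14 [[0.5894 0.1253 0.14  ]
 [0.644  0.1184 0.14  ]]
pin tip/root z0.15 [[0.5885 0.1243 0.15  ]
 [0.6424 0.1175 0.15  ]]
foot [0.7043 0.1654 0.012 ]
foot [0.5686 0.1801 0.012 ]
foot [0.5546 0.0741 0.012 ]
foot [0.6929 0.0633 0.012 ]
violet [0.7061 0.1852 0.099 ]
amber [0.6778 0.025  0.099 ]
petri [0.4501 0.1133 0.016 ]
tray corner [[0.4928 0.1903 0.05  ]
 [0.7123 0.2101 0.05  ]]
```

Emit:
{"fn": "drive_tool", "kwargs": {
  "rows": [
    [[0,0,0],-0.1477],
    [[0,0,0],-0.1477],
    [[0,0,0],-0.1477],
    [[-0.01264,-0.0426,0],0],
    [[-0.01264,-0.0426,0],0],
    [[-0.01264,-0.0426,0],0],
    [[-0.01264,-0.0426,0],0],
    [[-0.01264,-0.0426,0],0],
    [[-0.01264,-0.0426,0],0],
    [[-0.01264,-0.0426,0],0]
  ],
  "jaw": 0
}}

```text
t: 1.25
tool_pos: [0.3608, 0.2588, 0.3039]
tool_rot: [0.025, 3.141, 0.0]
contact_force: [0.9, -0.1, -0.3]
opening: 0.085
grip_force: 0.0
```

Emit:
{"fn": "drive_tool", "kwargs": {
  "rows": [
    [[-0.01264,-0.0426,0],0],
    [[-0.01264,-0.0426,0],0],
    [[-0.01264,-0.0426,0],0],
    [[-0.01264,-0.0426,0],0],
    [[-0.01264,-0.0426,0],0],
    [[-0.01264,-0.0426,0],0],
    [[-0.01264,-0.0426,0],0],
    [[-0.01264,-0.0426,0],0],
    [[-0.01264,-0.0426,0],0],
    [[-0.01264,-0.0426,0],0]
  ]
}}

```text
t: 2.25
tool_pos: [0.4802, -0.1696, 0.304]
tool_rot: [0.027, 3.141, 0.0]
contact_force: [0.6, 0.8, -0.3]
opening: 0.0853
grip_force: 0.0
```

Emit:
{"fn": "drive_tool", "kwargs": {
  "rows": [
    [[-0.01264,-0.0426,0],0],
    [[0,0,0],0],
    [[0,0,0],0],
    [[0,0,0],0]
  ]
}}

```text
t: 2.65
tool_pos: [0.4918, -0.2096, 0.3037]
tool_rot: [-0.025, -3.141, -0.001]
contact_force: [0.5, 1.3, -0.3]
opening: 0.0853
grip_force: 0.0
```

```bash
cat > st.py <<'E'
from h import *
from scipy.spatial.transform import Rotation as Ro
def st():
    o=ctrl.get_obs();M=Ro.from_rotvec(o['tool_rot']).as_matrix()
    print('t',o['t'],'pos',np.round(o['tool_pos'],4),'xang',np.degrees(np.arctan2(M[1,0],M[0,0])).round(2),'zax',M[:,2].round(4),'F',o['contact_force'].round(2),'op',round(o['opening'],4),'g',o['grip_force']);return o,M
def to(target):
    o,M=st();print('tool shift to',target,np.round(M.T@(np.array(target)-o['tool_pos']),4))
E
python3 - <<'E'
from st import *
to([.4912,-.211,.197]); d=cap('wrist','w1'); print(proj(d,[.4912,-.211,.162]))
E
```

```text
t 2.65 pos [ 0.4918 -0.2096  0.3037] xang 179.08 zax [-3.e-04  6.e-04 -1.e+00] F [ 0.46  1.26 -0.27] op 0.0853 g 0.0
tool shift to [0.4912, -0.211, 0.197] [ 0.0006 -0.0014  0.1067]
[np.float64(312.2112488810849), np.float64(250.01134958084165)]
```

View pics/w1.png

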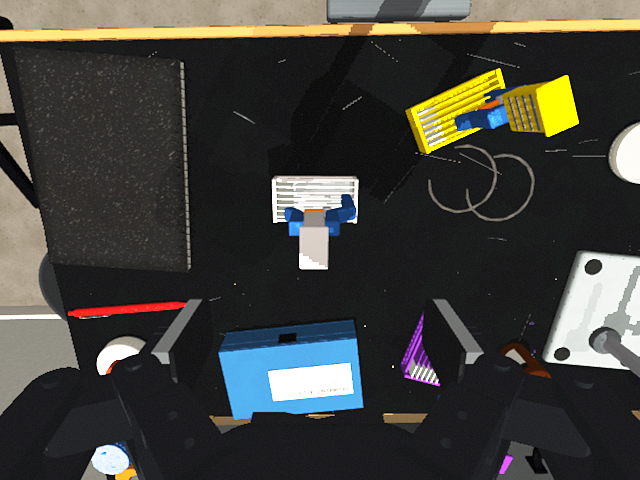

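Emit:
{"fn": "drive_tool", "kwargs": {
  "rows": [
    [[0.0005,-0.001,0.025],0],
    [[0,0,0.025],0],
    [[0,0,0.02],0],
    [[0,0,0.015],0],
    [[0,0,0.012],0],
    [[0,0,0.01],0],
    [[0,0,0],0],
    [[0,0,0],0]
  ]
}}

```text
t: 3.5
tool_pos: [0.4918, -0.2115, 0.1974]
tool_rot: [0.026, 3.141, -0.001]
contact_force: [0.1, 0.2, -0.2]
opening: 0.0855
grip_force: 0.0
```

Emit:
{"fn": "drive_tool", "kwargs": {
  "rows": [
    [[0,0,0],0],
    [[0,0,0],0],
    [[0,0,0],0],
    [[0,0,0],0],
    [[0,0,0],0],
    [[0,0,0],0],
    [[0,0,0],0],
    [[0,0,0],0],
    [[0,0,0],0],
    [[0,0,0],0]
  ],
  "jaw": 1,
  "grip_force": 50
}}

```text
t: 4.5
tool_pos: [0.4916, -0.2116, 0.1971]
tool_rot: [0.026, 3.141, -0.001]
contact_force: [0.4, 0.2, 1.1]
opening: 0.0134
grip_force: 50.3
```

```bash
python3 -c "
from st import *
st()"
```

```text
t 4.5 pos [ 0.4916 -0.2116  0.1971] xang 179.05 zax [ 4.e-04 -5.e-04 -1.e+00] F [0.43 0.2  1.06] op 0.0134 g 50.284021496772766
```

Emit:
{"fn": "drive_tool", "kwargs": {
  "rows": [
    [[0,0,-0.005],0],
    [[0,0,-0.012],0],
    [[0,0,-0.02],0],
    [[0,0,-0.025],0],
    [[0,0,-0.02],0],
    [[0,0,-0.012],0],
    [[0,0,-0.007],0],
    [[0,0,0],0],
    [[0,0,0],0],
    [[0,0,0],0]
  ]
}}

```text
t: 5.5
tool_pos: [0.491, -0.2111, 0.2963]
tool_rot: [-0.026, -3.139, -0.002]
contact_force: [-0.8, 0.2, -1.4]
opening: 0.0134
grip_force: 49.8
```

```bash
python3 - <<'E'
from st import *
to([.5456,.1284,.298]); s=cap('scene','s2');t=cap('top','t2')
E
```

```text
t 5.5 pos [ 0.491  -0.2111  0.2963] xang 179.04 zax [-0.0022  0.0014 -1.    ] F [-0.75  0.16 -1.44] op 0.0134 g 49.81614410877228
tool shift to [0.5456, 0.1284, 0.298] [-0.0489  0.3404 -0.0013]
```

Emit:
{"fn": "drive_tool", "kwargs": {
  "rows": [
    [[-0.002,0.015,0],0],
    [[-0.004,0.03,0],0],
    [[-0.006,0.04,0],0],
    [[-0.006,0.04,0],0],
    [[-0.006,0.04,0],0],
    [[-0.006,0.04,0],0],
    [[-0.006,0.04,0],0],
    [[-0.006,0.04,0],0],
    [[-0.004,0.03,0],0],
    [[-0.002,0.015,0],0]
  ]
}}

```text
t: 6.6
tool_pos: [0.5445, 0.1209, 0.2976]
tool_rot: [-0.021, -3.141, -0.001]
contact_force: [-0.2, -0.1, -2.1]
opening: 0.0133
grip_force: 49.9
```

Emit:
{"fn": "drive_tool", "kwargs": {
  "rows": [
    [[-0.001,0.01,0],0],
    [[0,0,0],0.03],
    [[0,0,0],0.03],
    [[0,0,0],0.027],
    [[0,0,0],0],
    [[0,0,0],0],
    [[0,0,0],0],
    [[0,0,0],0]
  ]
}}

```text
t: 7.4
tool_pos: [0.5462, 0.1276, 0.2979]
tool_rot: [0.163, 3.137, -0.0]
contact_force: [0.6, 0.1, -2.2]
opening: 0.0135
grip_force: 49.9
```

```bash
python3 - <<'E'
from st import *
to([.5456,.1284,.298]); s=cap('scene','s3');t=cap('top','t3')
def c(im,x,y,w,h,k): return cv2.resize(im[y:y+h,x:x+w],(w*k,h*k),interpolation=cv2.INTER_CUBIC)
A=c(t['image'],200,140,100,150,4);B=c(s['image'],255,130,100,150,4)
cv2.imwrite('pics/z3.png',np.hstack([A,B]))
E
```

```text
t 7.4 pos [0.5462 0.1276 0.2979] xang 174.05 zax [ 0. -0. -1.] F [ 0.6   0.08 -2.23] op 0.0135 g 49.85936164855957
tool shift to [0.5456, 0.1284, 0.298] [ 0.0007  0.0008 -0.0001]
```

View pics/z3.png

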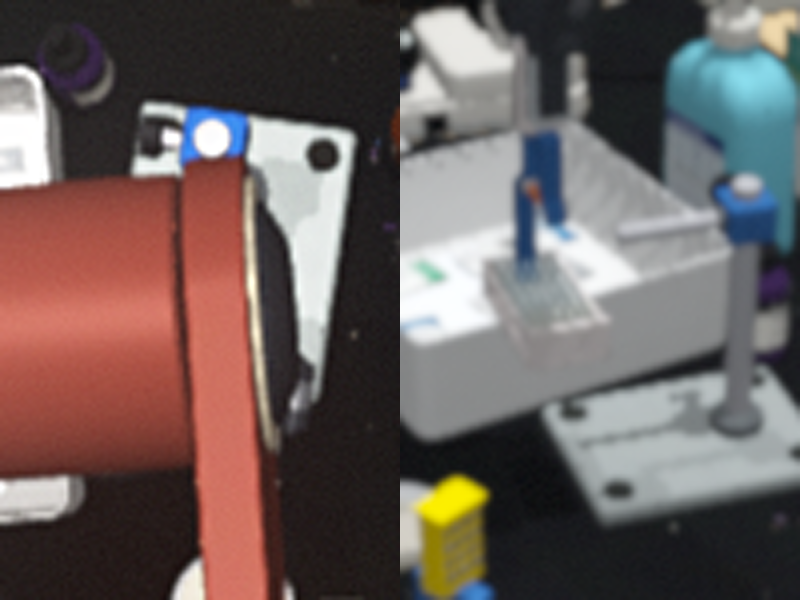

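Emit:
{"fn": "drive_tool", "kwargs": {
  "rows": [
    [[-0.004,0,0],0],
    [[-0.008,0,0],0],
    [[-0.008,0.0007,0],0],
    [[-0.008,0,0],0],
    [[-0.008,0,0],0],
    [[-0.008,0,0],0],
    [[-0.008,0,0],0],
    [[-0.008,0,0],0],
    [[-0.005,0,0],0],
    [[-0.0024,0,0],0]
  ]
}}

```text
t: 8.5
tool_pos: [0.6138, 0.1213, 0.2978]
tool_rot: [-0.163, -3.137, 0.0]
contact_force: [-0.5, 0.3, -2.4]
opening: 0.0132
grip_force: 49.9
```

Emit:
{"fn": "drive_tool", "kwargs": {
  "rows": [
    [[0,0,0],0],
    [[0,0,0],0],
    [[0,0,0],0]
  ]
}}

```text
t: 8.8
tool_pos: [0.6131, 0.1215, 0.2979]
tool_rot: [-0.163, -3.137, 0.0]
contact_force: [0.1, -0.1, -1.9]
opening: 0.0132
grip_force: 49.9
```

```bash
python3 - <<'E'
from st import *
to([.6133,.1213,.298]); s=cap('scene','s4');w=cap('wrist','w4')
B=cv2.resize(s['image'][130:280,255:375],(480,600),interpolation=cv2.INTER_CUBIC)
A=cv2.resize(w['image'],(320,240))
A=np.vstack([A,cv2.resize(w['image'][160:340,200:440],(320,240)),np.zeros((120,320,3),np.uint8)])
cv2.imwrite('pics/z4.png',np.hstack([A,B]))
E
```

```text
t 8.8 pos [0.6131 0.1215 0.2979] xang 174.07 zax [-1.e-04  0.e+00 -1.e+00] F [ 0.12 -0.11 -1.87] op 0.0132 g 49.88304913043976
tool shift to [0.6133, 0.1213, 0.298] [-0.0003 -0.0002 -0.0001]
```

View pics/z4.png

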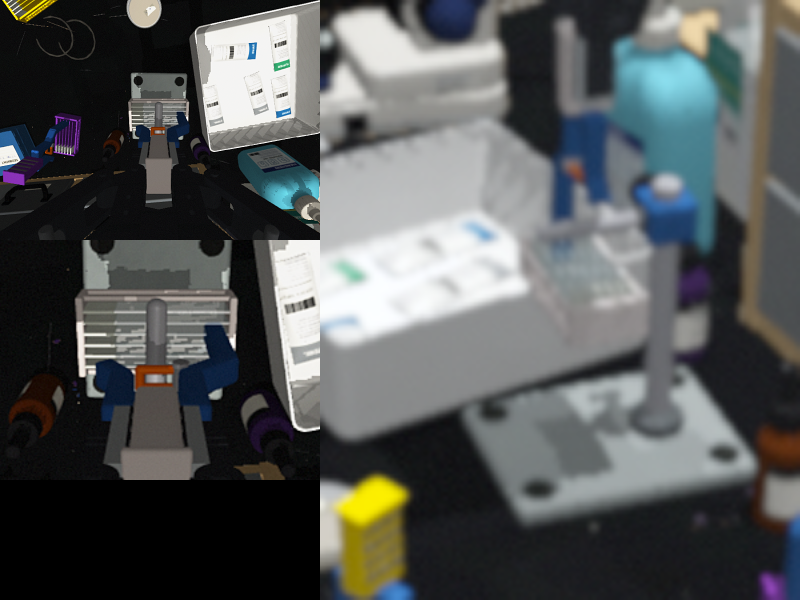

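Emit:
{"fn": "drive_tool", "kwargs": {
  "rows": [
    [[0,0,0.004],0],
    [[0,0,0.006],0],
    [[0,0,0.006],0],
    [[0,0,0.004],0],
    [[0,0,0.002],0],
    [[0,0,0.002],0],
    [[0,0,0.002],0],
    [[0,0,0],0]
  ]
}}

```text
t: 9.7
tool_pos: [0.6133, 0.1215, 0.2719]
tool_rot: [0.163, 3.137, 0.0]
contact_force: [-0.3, -0.1, -3.3]
opening: 0.0138
grip_force: 49.9
```

Emit:
{"fn": "drive_tool", "kwargs": {
  "rows": [
    [[0,0,0.002],0],
    [[0,0,0.002],0],
    [[0,0,0.002],0],
    [[0,0,0.002],0],
    [[0,0,0.002],0],
    [[0,0,0],0]
  ]
}}

```text
t: 10.3
tool_pos: [0.6137, 0.122, 0.2619]
tool_rot: [0.163, 3.136, 0.002]
contact_force: [2.5, 3.4, 1.3]
opening: 0.0135
grip_force: 50.3
```

```bash
python3 - <<'E'
from st import *
st()
E
```

```text
t 10.3 pos [0.6137 0.122  0.2619] xang 174.06 zax [ 0.0016  0.0015 -1.    ] F [2.52 3.4  1.25] op 0.0135 g 50.252822041511536
```

Emit:
{"fn": "drive_tool", "kwargs": {
  "rows": [
    [[0,0,0.002],0],
    [[0,0,0.002],0],
    [[0,0,0.002],0],
    [[0,0,0],0]
  ]
}}

```text
t: 10.7
tool_pos: [0.6128, 0.1215, 0.2545]
tool_rot: [-0.163, -3.136, 0.0]
contact_force: [1.4, 3.3, -3.3]
opening: 0.0134
grip_force: 50.1
```

Emit:
{"fn": "drive_tool", "kwargs": {
  "rows": [
    [[0,0,0.002],0],
    [[0,0,0.002],0],
    [[0,0,0.002],0],
    [[0,0,0],0]
  ]
}}

```text
t: 11.1
tool_pos: [0.613, 0.1213, 0.249]
tool_rot: [-0.163, -3.136, 0.001]
contact_force: [0.3, 3.1, -2.7]
opening: 0.0134
grip_force: 49.9
```

Emit:
{"fn": "drive_tool", "kwargs": {
  "rows": [
    [[0,0,0.0015],0],
    [[0,0,0.0015],0],
    [[0,0,0],0]
  ]
}}

```text
t: 11.4
tool_pos: [0.6131, 0.1214, 0.2462]
tool_rot: [-0.163, -3.137, 0.0]
contact_force: [0.6, 3.0, -3.2]
opening: 0.0132
grip_force: 49.8
```

Emit:
{"fn": "drive_tool", "kwargs": {
  "rows": [
    [[0,0,0.001],0],
    [[0,0,0.001],0],
    [[0,0,0],0]
  ]
}}

```text
t: 11.7
tool_pos: [0.6131, 0.121, 0.2446]
tool_rot: [-0.163, -3.137, 0.002]
contact_force: [0.5, 0.6, -2.2]
opening: 0.0135
grip_force: 49.9
```

Emit:
{"fn": "drive_tool", "kwargs": {
  "rows": [
    [[0,0,0.001],0],
    [[0,0,0.001],0],
    [[0,0,0],0]
  ]
}}

```text
t: 12.0
tool_pos: [0.6133, 0.1212, 0.2428]
tool_rot: [-0.163, -3.137, 0.001]
contact_force: [-0.3, 0.2, -3.1]
opening: 0.0133
grip_force: 49.9
```

Emit:
{"fn": "drive_tool", "kwargs": {
  "rows": [
    [[0,0,0.001],0],
    [[0,0,0],0]
  ]
}}

```text
t: 12.2
tool_pos: [0.6132, 0.1214, 0.2417]
tool_rot: [-0.163, -3.137, 0.0]
contact_force: [-0.2, -0.5, -1.6]
opening: 0.0135
grip_force: 49.9
```

Emit:
{"fn": "drive_tool", "kwargs": {
  "rows": [
    [[0,0,0.001],0],
    [[0,0,0],0]
  ]
}}

```text
t: 12.4
tool_pos: [0.6133, 0.1215, 0.2408]
tool_rot: [-0.163, -3.137, 0.0]
contact_force: [-0.7, 0.3, -0.3]
opening: 0.0133
grip_force: 49.9
```

Emit:
{"fn": "drive_tool", "kwargs": {
  "rows": [
    [[0,0,0.0005],0],
    [[0,0,0],0]
  ]
}}

```text
t: 12.6
tool_pos: [0.6133, 0.1214, 0.2407]
tool_rot: [0.163, 3.137, -0.0]
contact_force: [-0.3, 0.3, -1.9]
opening: 0.0134
grip_force: 50.0
```

Emit:
{"fn": "drive_tool", "kwargs": {
  "rows": [
    [[0,0,0.001],0],
    [[0,0,0],0]
  ]
}}

```text
t: 12.8
tool_pos: [0.6134, 0.1215, 0.2405]
tool_rot: [0.163, 3.137, -0.0]
contact_force: [-3.5, -0.2, 4.2]
opening: 0.0134
grip_force: 50.8
```

Emit:
{"fn": "drive_tool", "kwargs": {
  "rows": [
    [[0,0,0.0005],0],
    [[0,0,0],0]
  ]
}}

```text
t: 13.0
tool_pos: [0.6134, 0.1215, 0.2404]
tool_rot: [0.163, 3.137, 0.0]
contact_force: [-4.2, -0.4, 5.5]
opening: 0.0135
grip_force: 51.2
```

```bash
python3 - <<'E'
from st import *
st(); w=cap('wrist','w5');st()
cv2.imwrite('pics/z5.png',cv2.resize(w['image'][150:400,200:440],(576,600),interpolation=cv2.INTER_CUBIC))
E
```

```text
t 13.0 pos [0.6134 0.1215 0.2404] xang 174.06 zax [ 6.e-04 -0.e+00 -1.e+00] F [-4.18 -0.44  5.46] op 0.0135 g 51.15443229675293
t 13.05 pos [0.6134 0.1215 0.2404] xang 174.07 zax [ 6.e-04 -0.e+00 -1.e+00] F [-4.3  -0.19  6.32] op 0.0131 g 51.15325212478638
```

View pics/z5.png

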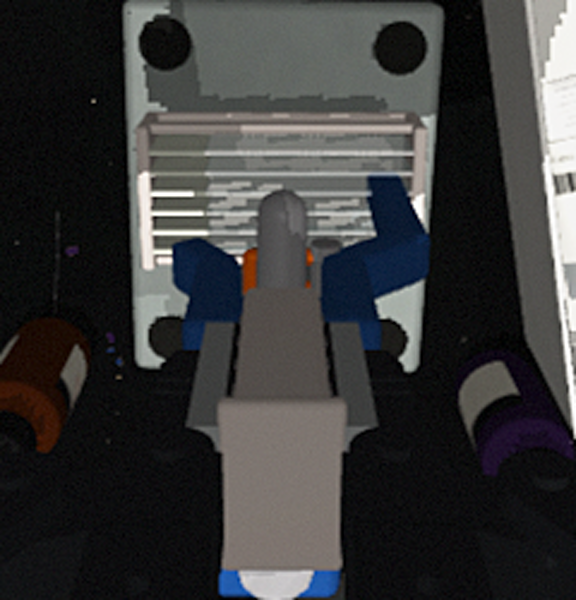

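Emit:
{"fn": "drive_tool", "kwargs": {
  "rows": [
    [[0,0,-0.002],0],
    [[0,0,-0.003],0],
    [[0,0,-0.003],0],
    [[0,0,-0.003],0],
    [[0,0,-0.003],0],
    [[0,0,-0.002],0],
    [[0,0,0],0],
    [[0,0,0],0]
  ]
}}

```text
t: 13.85
tool_pos: [0.6133, 0.1214, 0.2549]
tool_rot: [0.163, 3.137, 0.0]
contact_force: [0.3, 0.2, -1.8]
opening: 0.0135
grip_force: 50.0
```

Emit:
{"fn": "drive_tool", "kwargs": {
  "rows": [
    [[0,0,-0.001],0],
    [[0,0,-0.001],0],
    [[0,0,0],0]
  ]
}}

```text
t: 14.15
tool_pos: [0.6133, 0.1214, 0.257]
tool_rot: [0.163, 3.137, 0.0]
contact_force: [-0.3, 0.5, -2.6]
opening: 0.0135
grip_force: 50.0
```

Emit:
{"fn": "drive_tool", "kwargs": {
  "rows": [
    [[0,0,-0.0008],0],
    [[0,0,0],0]
  ]
}}

```text
t: 14.35
tool_pos: [0.6133, 0.1215, 0.2579]
tool_rot: [0.163, 3.137, 0.0]
contact_force: [0.7, 0.2, -1.9]
opening: 0.0135
grip_force: 50.0
```

Emit:
{"fn": "drive_tool", "kwargs": {
  "rows": [
    [[0,0,-0.0005],0],
    [[0,0,0],0]
  ]
}}

```text
t: 14.55
tool_pos: [0.6132, 0.1214, 0.258]
tool_rot: [-0.163, -3.137, 0.0]
contact_force: [0.4, 0.8, -2.6]
opening: 0.0132
grip_force: 49.8
```

Emit:
{"fn": "drive_tool", "kwargs": {
  "rows": [
    [[0,0,-0.0005],0],
    [[0,0,0],0]
  ]
}}

```text
t: 14.75
tool_pos: [0.6132, 0.1214, 0.2582]
tool_rot: [-0.163, -3.137, 0.0]
contact_force: [0.4, 0.2, -5.1]
opening: 0.0134
grip_force: 49.5
```

Emit:
{"fn": "drive_tool", "kwargs": {
  "rows": [
    [[0,0,-0.0005],0],
    [[0,0,0],0]
  ]
}}

```text
t: 14.95
tool_pos: [0.6131, 0.1214, 0.2584]
tool_rot: [-0.163, -3.137, 0.0]
contact_force: [1.6, 0.5, -7.8]
opening: 0.0135
grip_force: 49.1
```

Emit:
{"fn": "drive_tool", "kwargs": {
  "rows": [
    [[0,0,-0.0003],0],
    [[0,0,0],0]
  ]
}}

```text
t: 15.15
tool_pos: [0.6131, 0.1214, 0.2585]
tool_rot: [-0.163, -3.136, 0.0]
contact_force: [2.6, 0.2, -10.7]
opening: 0.0132
grip_force: 48.8
```

Emit:
{"fn": "drive_tool", "kwargs": {
  "rows": [
    [[0,0,0],0],
    [[0,0,0],0],
    [[0,0,0],0]
  ]
}}

```text
t: 15.45
tool_pos: [0.6131, 0.1214, 0.2587]
tool_rot: [-0.163, -3.136, 0.0]
contact_force: [2.9, 0.6, -13.1]
opening: 0.0135
grip_force: 48.7
```

Emit:
{"fn": "drive_tool", "kwargs": {
  "rows": [
    [[0,0,0.002],0],
    [[0,0,0.003],0],
    [[0,0,0.003],0],
    [[0,0,0.003],0],
    [[0,0,0.003],0],
    [[0,0,0.003],0],
    [[0,0,0.002],0],
    [[0,0,0],0],
    [[0,0,0],0]
  ]
}}

```text
t: 16.35
tool_pos: [0.6134, 0.1215, 0.2407]
tool_rot: [0.163, 3.137, 0.0]
contact_force: [-0.1, 0.5, -1.5]
opening: 0.0136
grip_force: 50.4
```

Emit:
{"fn": "drive_tool", "kwargs": {
  "rows": [
    [[0,0,0.0006],0],
    [[0,0,0],0],
    [[0,0,0],0]
  ]
}}

```text
t: 16.65
tool_pos: [0.6134, 0.1215, 0.2406]
tool_rot: [0.163, 3.137, 0.0]
contact_force: [-1.5, 0.2, 2.9]
opening: 0.0135
grip_force: 50.7
```

Emit:
{"fn": "drive_tool", "kwargs": {
  "rows": [
    [[0,0,0],0],
    [[0,0,0],0],
    [[0,0,0],0],
    [[0,0,0],0],
    [[0,0,0],0],
    [[0,0,0],0],
    [[0,0,0],0],
    [[0,0,0],0],
    [[0,0,0],0],
    [[0,0,0],0]
  ],
  "jaw": 0
}}

```text
t: 17.65
tool_pos: [0.6133, 0.1215, 0.2399]
tool_rot: [0.163, 3.137, 0.0]
contact_force: [-0.5, 0.3, -0.0]
opening: 0.0853
grip_force: 0.0
```

Emit:
{"fn": "drive_tool", "kwargs": {
  "rows": [
    [[0,0,-0.005],0],
    [[0,0,-0.01],0],
    [[0,0,-0.015],0],
    [[0,0,-0.02],0],
    [[0,0,-0.02],0],
    [[0,0,-0.02],0],
    [[0,0,-0.01],0],
    [[0,0,0],0],
    [[0,0,0],0],
    [[0,0,0],0]
  ]
}}

```text
t: 18.65
tool_pos: [0.6128, 0.1214, 0.3384]
tool_rot: [-0.163, -3.135, 0.001]
contact_force: [0.7, -0.4, 0.6]
opening: 0.0853
grip_force: 0.0
```

```bash
python3 - <<'E'
from st import *
st(); w=cap('wrist','w6');s=cap('scene','s6')
cv2.imwrite('pics/z6.png',np.hstack([cv2.resize(w['image'][130:400,180:440],(400,415)),cv2.resize(s['image'][145:270,275:395],(400,415),interpolation=cv2.INTER_CUBIC)]))
E
```

```text
t 18.65 pos [0.6128 0.1214 0.3384] xang 174.06 zax [-2.4e-03 -2.0e-04 -1.0e+00] F [ 0.7  -0.37  0.56] op 0.0853 g 0.0
```

View pics/z6.png

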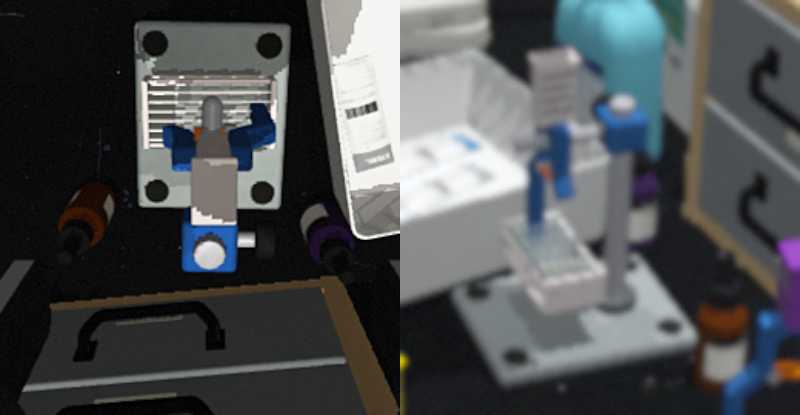

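The carrier is hanging upright on the pin with the latch shut, and both bottles are undisturbed. I'll wait a moment for it to settle, then hand in the job.

Emit:
{"fn": "drive_tool", "kwargs": {
  "rows": [
    [[0,0,0],0],
    [[0,0,0],0],
    [[0,0,0],0],
    [[0,0,0],0],
    [[0,0,0],0],
    [[0,0,0],0],
    [[0,0,0],0],
    [[0,0,0],0],
    [[0,0,0],0],
    [[0,0,0],0]
  ]
}}

```text
t: 19.75
tool_pos: [0.6133, 0.1214, 0.3399]
tool_rot: [-0.163, -3.137, 0.0]
contact_force: [0.6, 0.6, 1.1]
opening: 0.0853
grip_force: 0.0
```

```bash
python3 -c "
from station import ctrl
print(ctrl.finish_job())"
```

```text
the job is handed in; nothing more can be done
None
```

I handed the job in at about 20 s; no verdict came back. In the last pictures the carrier hangs upright on the pin with the latch shut, the bottles stand where they were and the gripper is clear. The tug peaked at about 11 N beyond the carrier's weight, slightly over the 5 to 10 N asked but well under 25 N.

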